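# Prop a heavy camera rig on nested riser cups with a pry bar

### The arm

A 6-joint arm with a two-finger parallel gripper is mounted at the origin on the work surface. World frame = base frame: x ahead of the robot, y to its left, z up, the work surface at z = 0. Lengths are in m, angles in rad, forces in N, time in s.
With the tool pointing down it reaches from about 0.425 to 1.125 m from the base axis. Payload 14.9 kg.
Tool frame: the origin (TCP) lies at the very end of the fingers, on their centre line; the grasp point (between the pads) lies 19 mm behind it; z points along the fingers, y is the line along which they close (so a half turn about z gives the same grasp; the last joint's range is limited). The gripper opens to 91 mm and grips with 3 to 60 N. Pads are 32 mm wide; open, the fingers measure 118 mm over their backs; the gripper's body (76 mm by 178 mm) begins 60 mm behind the grasp point.
Start: joints at [-1.16, 0.379, 1.734, -0, 1.028, -0.033], TCP at [0.301, -0.632, 0.214] pointing down, gripper open.
Joint ranges: [-2.77, 2.77], [-0.74, 2.19], [0, 2.66], [-1.06, 4.2], [0.31, 2.87], [-3.08, 3.08]. Speed limits (rad/s): [1.89, 1.89, 2.39, 3.14, 3.14, 3.14].

### API

Orientations are given as a unit quaternion [w, x, y, z].
In Python, from station import arm, solver, grab_frame, get_time_s, get_joint_positions, get_joint_velocities, get_effort, get_position, get_ee_rot, get_wrist_force, get_wrist_torque, get_finger_gap, get_grip_force gives the robot as it stands (arm), with the cameras as plain functions, the readings as plain functions and the kinematics (solver). Calls block until the motion is done:
- arm.movep(position, orientation): joint-space move of the TCP to a pose.
- arm.movel(position, feed=0.15, rotation=None): straight line of the TCP; rotation=None keeps the orientation; feed is the mean speed in m/s.
- arm.set_joints(angles): joint-space move.
- arm.move_gripper(opening, newtons=None): finger opening in m; newtons is the grip in N (None keeps the last); returns when the fingers have stopped.
- arm.wait(seconds).
- solver.ik(position, orientation): joint angles nearest the present ones, or None.
- grab_frame(name): name is "side" or "top" or "wrist"; returns a dict with "image" (420x560x3 uint8, blue, green, red), "K" (3x3 intrinsics, pixels), "world_from_camera" (4x4, takes a point from camera to world coordinates); the wrist camera has in their place "T_tool_cam" (4x4, takes a point from camera to tool coordinates, whose origin is the TCP and whose axes are the flange's). Camera axes: x right, y up, looking along -z (the intrinsics and any distortion apply to the point x, -y, -z); pixel columns grow to the right and rows downward; lengths in m; the calibration is good to about 2 mm. The wrist camera is an equidistant fisheye: a pixel r from the principal point sees the ray r / f radians off the axis. A picture is of the moment at which its call begins: read the wrist's pose just before it. There is no depth.
A pose or a line that the arm cannot do raises arm.Unreachable and nothing moves.
- arm.sign_off(): hands the job in; it is judged then, once.
Readings, each from a call of its own:
- get_time_s(): time.
- get_joint_positions(): joint angles.
- get_joint_velocities(): joint speeds.
- get_effort(): joint torques, N m.
- get_position(): TCP position.
- get_ee_rot(): TCP orientation.
- get_wrist_force(): force on the tool from outside, world axes, zero at the start.
- get_wrist_torque(): the same for the moment, N m.
- get_finger_gap(): finger opening in m.
- get_grip_force(): force on a finger pad.
Only numpy, scipy, OpenCV 4.12 (cv2) and the standard library are available. Lean on these libraries where they do the work, as an engineer would, in place of code of your own. Each camera call takes 0.05 s, during which the arm holds its last target. There are 200 camera calls.

### The job

Prop up the front of the heavy blue camera rig: nest every green riser cup on the table, open side down, into one stack on the orange shoe's spigot. Lever the rig's front edge up with the pry bar over the yellow fulcrum block (its stiff hinge holds it up), lay the bar back on the black mat, slide the shoe all the way in so that the stack stands under the rig's foot, and push the rig down until its foot rests on the stack. Leave the mug, bottle, screwdriver and drill box where they are; something may get knocked aside meanwhile, so check your work.

Things in the scene. Friction and masses are not known exactly. Their poses are not given: they have to be found in the camera images.
- bed: Fixed dark steel bed that carries the rig. Origin on the table at its middle. Its +x points from the front edge to the hinge (away from the fulcrum), z up; y across. Side rails 24 mm wide at y = +-117 mm from x = -105 to 130 mm, 54 mm high; rear beam at x = 100 to 130 mm. The front is open.
- rig (a joint): Angle (rad) of the rig about its rear hinge (axis along bed y, at bed x = 120 mm, z = 66 mm): 0 = down, grows as the front rises, stop at 0.20. The hinge is stiff: friction of 3.6 N m holds the rig wherever it is left. The rig's weight pulls down with about 2.0 to 2.7 N m, so lifting takes about 25 N at the front edge and pushing down takes about 4 to 8 N there.
- rig_axis (a point): On the hinge axis of the rig, at its middle. The rig: blue plate 245 x 260 x 16 mm with a black monitor case (120 x 200 x 75 mm, plus a screen behind it) on its rear part; about 2.6 kg. This point is at bed (120, 0, 66) mm. When down the plate spans bed x = -130 to 115 mm and z = 58 to 74 mm; the case front is at bed x = -10 mm, leaving the front 120 mm of the plate free on top.
- pry_edge (a point): On the lower front edge of the rig's plate, where the bar goes under (yellow stripe on top). When down it is at bed (-130, 65, 58) mm; nothing lies below it to the table nor for 80 mm behind it. It turns with the rig.
- foot (a point): Lowest point of the rig's black rubber foot, a dome of 12 mm radius under the plate, at bed (-100, -60) mm and 48 mm above the table when down; 220 mm from the hinge axis, so it rises about 22 mm per 0.1 rad.
- press_spot (a point): Yellow disc on top of the plate right above the foot: the place to push the rig down.
- shoe_slide (a joint): Travel (m) of the orange shoe along bed +x: 0 = out, 0.12 = all the way in with the spigot under the foot (end stop). Friction 2 N. Starts 0 to 0.03.
- spigot (a point): Top centre of the shoe's spigot, 32 mm above the table. The spigot is a cone, 63 mm across at its foot and 45 mm at the top; a cup put over it has its origin 7 mm above the table, each further cup 11 mm higher. It lies at bed (-220 + travel, -60) mm. Cup n on the stack has its top at 43 + 11 (n-1) mm.
- shoe_tab (a point): Top centre of the shoe's upright tab: 40 mm long along bed x, 14 mm thick across (bed y), 72 mm tall, top 78 mm above the table, 100 mm from the spigot on the side away from the rig. Grip or push it to slide the shoe.
- fulcrum: Fixed yellow fulcrum block 50 x 70 mm in front of the rig's edge; its axes are the bed's, its origin on the table under its centre, bed y = 65 mm, 45 to 60 mm in front of the plate's edge. On top a round steel ridge along y, radius 10 mm, centre 60 mm and top 70 mm above the table, between two cheeks 36 mm apart and up to 84 mm high that guide the bar.
- mat: Fixed black mat 360 x 90 x 12 mm, origin at its underside centre, long axis x. The bar's place.
- bar: Pry bar 320 mm long, 0.45 kg, straight; origin at mid-length on its underside, x towards the steel tip, z up. Steel shank 22 mm wide and 12 mm thick from x = -50 to 130 mm, flat tip 28 mm wide, top flush, from 130 to 160 mm, red handle 26 mm wide and 16 mm thick from -160 to -50 mm. Centre of mass about x = -20 mm. Starts flat on the mat.
- cup1: Green riser cup standing open side down, 90 g; may be absent. Origin at the centre of its open rim (bottom), z up to the closed top. 36 mm high; straight cap 46 mm across from 27 to 36 mm (the part to grip), shoulder 52 mm across at 27 mm, below it a cone widening to 74 mm at the rim. Hollow 25 mm deep, wall 3 mm. All cups are alike and nest over one another 11 mm apart with about 1.5 mm play.
- cup2: Green riser cup standing open side down, 90 g; may be absent. Origin at the centre of its open rim (bottom), z up to the closed top. 36 mm high; straight cap 46 mm across from 27 to 36 mm (the part to grip), shoulder 52 mm across at 27 mm, below it a cone widening to 74 mm at the rim. Hollow 25 mm deep, wall 3 mm. All cups are alike and nest over one another 11 mm apart with about 1.5 mm play.
- cup3: Green riser cup standing open side down, 90 g; may be absent. Origin at the centre of its open rim (bottom), z up to the closed top. 36 mm high; straight cap 46 mm across from 27 to 36 mm (the part to grip), shoulder 52 mm across at 27 mm, below it a cone widening to 74 mm at the rim. Hollow 25 mm deep, wall 3 mm. All cups are alike and nest over one another 11 mm apart with about 1.5 mm play.
- cup4: Green riser cup standing open side down, 90 g; may be absent. Origin at the centre of its open rim (bottom), z up to the closed top. 36 mm high; straight cap 46 mm across from 27 to 36 mm (the part to grip), shoulder 52 mm across at 27 mm, below it a cone widening to 74 mm at the rim. Hollow 25 mm deep, wall 3 mm. All cups are alike and nest over one another 11 mm apart with about 1.5 mm play.
- mug: White mug, 80 mm across, 95 mm tall. Leave alone.
- bottle: Amber bottle, 64 mm across, 190 mm tall. Leave alone.
- screwdriver: Screwdriver lying near the robot. Leave alone.
- drillbox: Dark drill box 100 x 140 x 50 mm with bits standing in it. Leave alone.

How it is judged:
By the outcome, as a careful person would: the job done as asked, in the order asked, and still so for the second after the job is handed in, with the robot touching nothing.
Of cup1, cup2, cup3, cup4 only 2 to 4 are there at a start; the rules pass over those that are not, and their reading is None.
At some moment in a run one of cup1, cup2, cup3, cup4 may be knocked a few centimetres aside while the robot is not near it.
It also fails if it takes over 208 s, if anything falls off the work surface, if the arm or the gripper's body presses on something with over 40 N, if the wrist force passes 120 N, or if a joint passes its speed limit or range.

## Working session

There is one attempt and no reset: what is moved stays moved. The work goes in short steps, each a Python script; the robot and the scene stay as the last script left them, time stands still between calls to the robot, and variables do not carry over. Pictures are saved under pics/ and viewed, at most 14 in all, crops included, and the job is handed in when it is done.

```bash
mkdir -p pics; ls; python3 - <<'E'
from station import arm, solver, grab_frame, get_time_s, get_joint_positions, get_joint_velocities, get_effort, get_position, get_ee_rot, get_wrist_force, get_wrist_torque, get_finger_gap, get_grip_force
import cv2
for n in("top","side"):
    f=grab_frame(n); cv2.imwrite(f"pics/{n}0.png",cv2.resize(f["image"],(800,600),interpolation=cv2.INTER_CUBIC)); print(n,f["K"],f["world_from_camera"].round(4).tolist())
f=grab_frame("wrist");print(f["K"],f["T_tool_cam"],[k for k in f]);print(get_ee_rot(),get_time_s())
E
```

```text
pics
station.py
top [[407.93547438   0.         281.78905838]
 [  0.         407.93547438 217.54743547]
 [  0.           0.           1.        ]] [[-0.0119, 0.9895, -0.1439, 0.4111], [-0.9999, -0.0102, 0.0124, 0.0329], [0.0108, 0.144, 0.9895, 1.0588], [0.0, 0.0, 0.0, 1.0]]
side [[396.92607804   0.         283.96474409]
 [  0.         396.92607804 209.38600145]
 [  0.           0.           1.        ]] [[-0.9703, 0.1164, -0.2122, 0.3602], [-0.2419, -0.4911, 0.8369, 0.8135], [-0.0068, 0.8633, 0.5046, 0.5577], [0.0, 0.0, 0.0, 1.0]]
[[325.1922621    0.         279.55431932]
 [  0.         325.1922621  216.30567697]
 [  0.           0.           1.        ]] [[ 1.59734688e-04  9.59070692e-01  2.83166703e-01  8.02025672e-02]
 [ 9.99999474e-01 -4.40110510e-04  9.26530150e-04 -5.72542114e-04]
 [ 1.01323255e-03  2.83166406e-01 -9.59070258e-01 -1.70910036e-01]
 [ 0.00000000e+00  0.00000000e+00  0.00000000e+00  1.00000000e+00]] ['image', 'K', 'T_tool_cam']
[-4.21399895e-04  9.75482679e-01  2.20075797e-01 -9.47595082e-05] 0.15
```

View pics/top0.png

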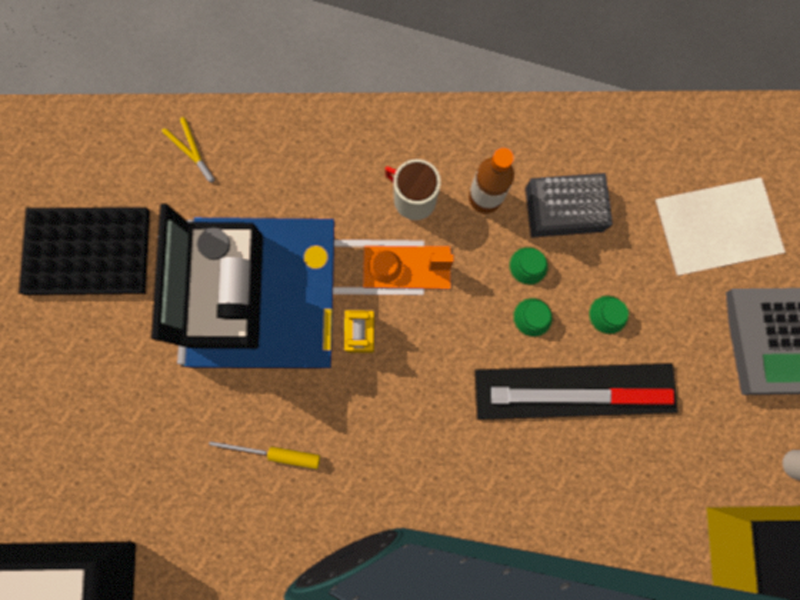

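View pics/side0.png

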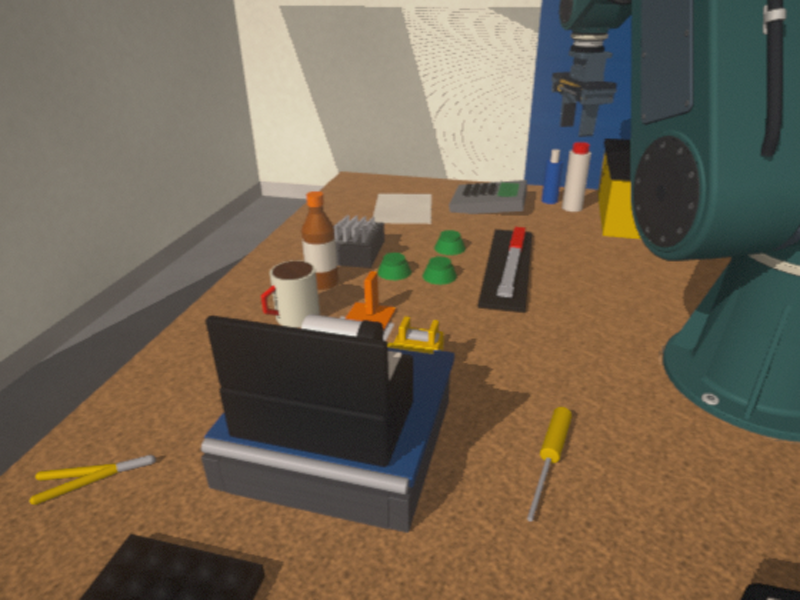

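```bash
cat > h.py <<'E'
import numpy as np, cv2
from scipy.spatial.transform import Rotation as Rn
from station import arm, solver, grab_frame, get_time_s, get_joint_positions, get_joint_velocities, get_effort, get_position, get_ee_rot, get_wrist_force, get_wrist_torque, get_finger_gap, get_grip_force
def Rq(q): return Rn.from_quat([q[1],q[2],q[3],q[0]]).as_matrix()
def quat(R):
    q=Rn.from_matrix(R).as_quat(); return np.array([q[3],q[0],q[1],q[2]])
def down(yaw): # tool x at angle yaw, pointing down
    return np.array([0,np.cos(yaw/2),np.sin(yaw/2),0])
def grab(n):
    if n=="wrist":
        T=np.eye(4);T[:3,:3]=Rq(get_ee_rot());T[:3,3]=get_position()
    f=grab_frame(n); f["fish"]=n=="wrist"
    f["T"]=T@f["T_tool_cam"] if n=="wrist" else f["world_from_camera"]
    return f
def proj(f,P):
    P=np.asarray(P,float); p=(P-f["T"][:3,3])@f["T"][:3,:3]*[1,-1,-1]; K=f["K"]
    if f["fish"]:
        r=np.hypot(p[...,0],p[...,1]); s=np.arctan2(r,p[...,2])/np.maximum(r,1e-9)
    else: s=1/p[...,2]
    return np.stack([K[0,0]*p[...,0]*s+K[0,2],K[1,1]*p[...,1]*s+K[1,2]],-1)
def ray(f,u,v):
    K=f["K"]; a=np.array([(u-K[0,2])/K[0,0],(v-K[1,2])/K[1,1]])
    if f["fish"]:
        t=np.linalg.norm(a); d=np.append(a*np.sin(t)/max(t,1e-9),np.cos(t))
    else: d=np.append(a,1)
    d=f["T"][:3,:3]@(d*[1,-1,-1]); return f["T"][:3,3],d/np.linalg.norm(d)
def atz(f,u,v,z): o,d=ray(f,u,v); return o+d*(z-o[2])/d[2]
def tri(*obs): # (f,u,v)
    A=0;b=0
    for f,u,v in obs:
        o,d=ray(f,u,v); M=np.eye(3)-np.outer(d,d); A=A+M;b=b+M@o
    return np.linalg.solve(A,b)
def ortho(f,x0,x1,y0,y1,z,mm=1.0):
    """metric map: column grows with -y (from y1), row with -x (from x1)"""
    xs=np.arange(x1,x0,-mm/1000);ys=np.arange(y1,y0,-mm/1000)
    X,Y=np.meshgrid(xs,ys,indexing="ij"); m=proj(f,np.stack([X,Y,0*X+z],-1)).astype(np.float32)
    return cv2.remap(f["image"],m[...,0],m[...,1],cv2.INTER_CUBIC)
E
python3 - <<'E'
from h import *
f=grab("top");s=.7
for n,u,v,z in [("edgeA",334,219,.074),("edgeB",331,367,.074),("press",316,257,.074),("spig",385,260,.032),("tab",441,265,.078),("ful",360,331,.07),("c1",528,262,.036),("c2",533,314,.036),("c3",609,311,.036),("bartip",492,396,.024),("barend",673,397,.028),("mug",416,180,.095),("bottle",503,158,.19),("dbox",570,205,.05),("scr",320,461,.01)]:
    print(n,atz(f,u*s,v*s,z).round(3))
E
python3 - <<'E'
from h import *
import pickle
fr=[]
for y in (-.32,-.16,.0,.12):
    x=.56
    for yaw in (0,):
        try: arm.movep([x,y,.28],down(yaw))
        except Exception as e: print(y,yaw,repr(e)); continue
        print(y,get_joint_positions().round(2)); arm.wait(.3); fr.append(grab("wrist"))
pickle.dump(fr,open("fr.pkl","wb")); print(get_time_s())
O=[ortho(f,.36,.76,-.48,.2,.036) for f in fr]
for f in fr:
    o=ortho(f,.48,.72,-.42,-.12,.036,.5)
    hsv=cv2.cvtColor(o,cv2.COLOR_BGR2HSV); m=cv2.inRange(hsv,(40,80,30),(85,255,255))
    n,l,st,c=cv2.connectedComponentsWithStats(m)
    print([(st[i].tolist()) for i in range(1,n) if st[i][4]>800])
    g=cv2.GaussianBlur(o[...,1],(5,5),0)
    C=cv2.HoughCircles(g,cv2.HOUGH_GRADIENT,1,60,param1=80,param2=12,minRadius=43,maxRadius=49)
    if C is not None: print([(round(.72-v*.0005,4),round(-.12-u*.0005,4),r) for u,v,r in C[0]][:8])
cv2.imwrite("pics/o1.png",O[1]); cv2.imwrite("pics/o3.png",O[3])
E
```

```text
-0.32 [-0.56  0.22  1.81 -0.    1.11  1.01]
-0.16 [-0.32  0.12  1.93 -0.    1.09  1.25]
0.0 [-0.04  0.08  1.97 -0.    1.09  1.53]
0.12 [ 0.17  0.1   1.95 -0.    1.09  1.74]
5.0417
[[141, 84, 132, 130, 13431], [404, 256, 133, 130, 13418], [147, 262, 132, 131, 13485]]
[(np.float32(0.6458), np.float32(-0.2142), np.float32(46.2)), (np.float32(0.5488), np.float32(-0.2192), np.float32(45.1)), (np.float32(0.5528), np.float32(-0.3578), np.float32(47.3))]
[[115, 84, 132, 130, 13408], [379, 255, 143, 131, 14399], [122, 262, 132, 130, 13442]]
[(np.float32(0.5503), np.float32(-0.2172), np.float32(48.4)), (np.float32(0.6468), np.float32(-0.2152), np.float32(48.4)), (np.float32(0.5528), np.float32(-0.3572), np.float32(46.2))]
[[90, 84, 145, 130, 14281], [354, 255, 166, 131, 16523], [97, 262, 145, 130, 14618]]
[(np.float32(0.5492), np.float32(-0.2192), np.float32(45.7))]
[[71, 84, 161, 130, 15966], [335, 256, 179, 128, 17554], [78, 262, 162, 130, 16213]]
[(np.float32(0.5528), np.float32(-0.3583), np.float32(44.9))]
```

View pics/o1.png

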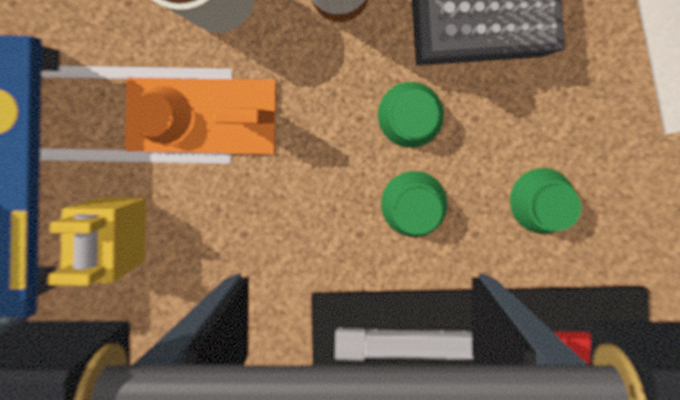

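View pics/o3.png

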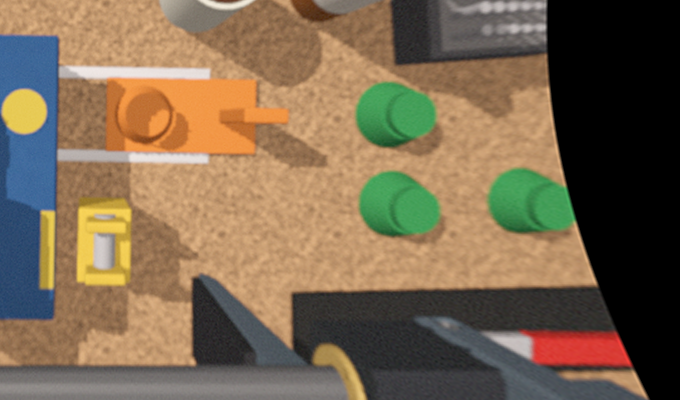

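```bash
python3 - <<'E'
from h import *
import pickle
fr=pickle.load(open("fr.pkl","rb"))
def panel(f,cx,cy,z,mm=.25,w=400,h=300):
    X0,X1=cx-h*mm/2000,cx+h*mm/2000; Y0,Y1=cy-w*mm/2000,cy+w*mm/2000
    o=ortho(f,X0,X1,Y0,Y1,z,mm)[:h,:w].copy()
    for k in range(int(np.ceil(X0*100)),int(X1*100)+1):
        v=int((X1-k/100)/mm*1000); cv2.line(o,(0,v),(w,v),(255,255,255),1); cv2.putText(o,str(k*10),(0,v-1),0,.35,(0,0,0),1)
    for k in range(int(np.ceil(Y0*100)),int(Y1*100)+1):
        u=int((Y1-k/100)/mm*1000); cv2.line(o,(u,0),(u,h),(255,255,255),1); cv2.putText(o,str(k*10),(u+1,h-3),0,.35,(0,0,0),1)
    return o
A=np.vstack([np.hstack([panel(fr[2],.645,.045,.032),panel(fr[3],.645,.045,.032)]),
 np.hstack([panel(fr[2],.645,-.045,.078),panel(fr[3],.645,-.045,.078)])])
B=np.vstack([np.hstack([panel(fr[2],.52,.10,.07,.3),panel(fr[3],.52,.10,.07,.3)]),
 np.hstack([panel(fr[2],.60,.14,.074,1),panel(fr[3],.60,.14,.074,1)])])
cv2.imwrite("pics/A.png",A);cv2.imwrite("pics/B.png",B)
E
```

```text
(no output)
```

View pics/A.png

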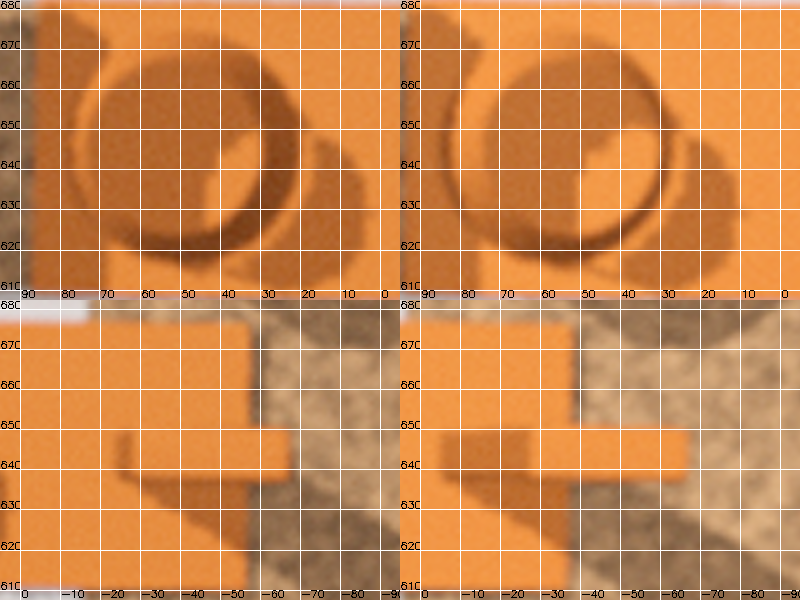

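View pics/B.png

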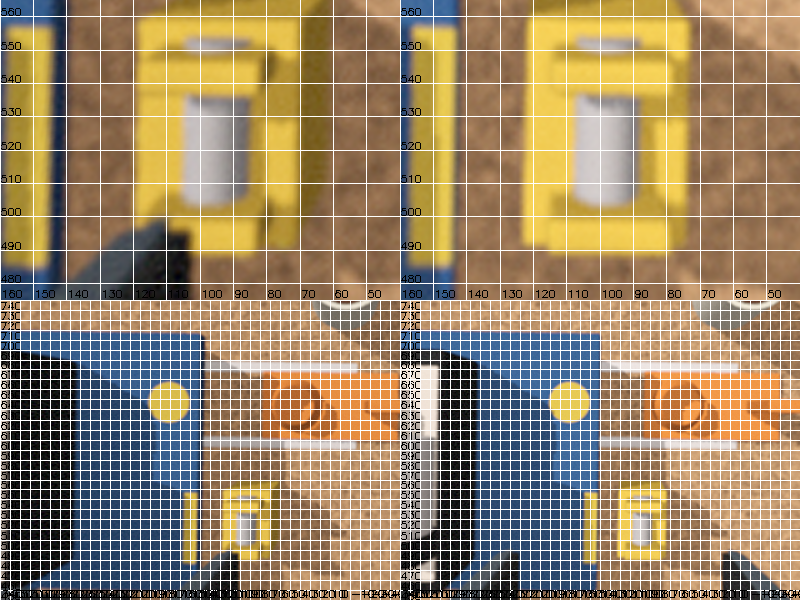

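```bash
cat >> h.py <<'E'
Q0=down(0)
def cups():
    p=get_position()
    arm.movep([.56,-.24,.28],Q0); arm.wait(.25); f=grab("wrist")
    o=ortho(f,.46,.72,-.46,-.1,.036,.5)
    m=cv2.inRange(cv2.cvtColor(o,cv2.COLOR_BGR2HSV),(40,80,30),(85,255,255))
    n,l,st,c=cv2.connectedComponentsWithStats(m); out=[]
    for i in range(1,n):
        if st[i][4]<5000: continue
        x,y,w,h=st[i][:4]; x0,y0=max(x-8,0),max(y-8,0)
        g=cv2.GaussianBlur(o[y0:y+h+8,x0:x+w+8,1],(5,5),0)
        C=cv2.HoughCircles(g,cv2.HOUGH_GRADIENT,1,200,param1=80,param2=8,minRadius=43,maxRadius=49)
        if C is None: print("no circle",st[i]); continue
        u,v,r=C[0][0]; out.append((round(.72-(v+y0)*.0005,4),round(-.1-(u+x0)*.0005,4)))
    print("cups",out,"t",get_time_s()); return out
def pick(c):
    arm.move_gripper(.085); arm.movep([c[0],c[1],.10],Q0); arm.movel([c[0],c[1],.029],.1)
    arm.move_gripper(.03,25); print("gap",get_finger_gap(),get_grip_force())
    arm.movel([c[0],c[1],.16],.15)
def place(n,S=(.647,.052)):
    z=.029+.007+.011*(n-1)
    arm.movep([S[0],S[1],.16],Q0); arm.movel([S[0],S[1],z+.02],.12); arm.movel([S[0],S[1],z+.001],.03)
    print("F",get_wrist_force().round(1),"z",get_position()[2]-z)
    arm.move_gripper(.062); arm.movel([S[0],S[1],.16],.15)
E
python3 - <<'E'
from h import *
C=cups()
c=max(C,key=lambda c:c[0])   # cup nearest the box
pick(c)
cv2.imwrite("pics/g.png",grab_frame("wrist")["image"])
place(1)
cv2.imwrite("pics/p1.png",grab_frame("wrist")["image"]); print(get_time_s())
E
```

```text
cups [(np.float64(0.6452), np.float64(-0.2138)), (np.float64(0.5538), np.float64(-0.3568)), (np.float64(0.5492), np.float64(-0.2182))] t 6.6917
gap 0.044558940936084875 25.000286400318146
F [-0.4 -0.6  0.2] z 0.0008175083790374627
14.8
```

View pics/p1.png

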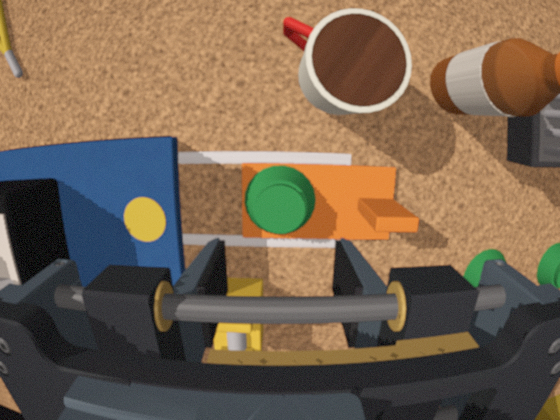

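```bash
python3 - <<'E'
from h import *
for n in (2,3):
    C=[c for c in cups() if c[1]<-.1]
    c=max(C,key=lambda c:c[1]); pick(c); place(n)
C=cups()
f=grab("top"); t=f["image"]
arm.movep([.60,-.02,.22],Q0); arm.wait(.2); f=grab("wrist")
a=ortho(f,.57,.72,-.05,.15,.065,.5); b=ortho(f,.57,.72,-.05,.15,.018,.5)
cv2.imwrite("pics/p3.png",np.vstack([np.hstack([a,b]),cv2.resize(t[120:320,200:500],(800,300))])); print(get_time_s())
E
```

```text
cups [(np.float64(0.5522), np.float64(-0.3582)), (np.float64(0.5502), np.float64(-0.2188))] t 16.3417
gap 0.04463624998928447 25.000188052654266
F [1.7 0.9 0.7] z 0.00097118397980131
cups [(np.float64(0.5538), np.float64(-0.3568))] t 25.9667
gap 0.04470377510756641 25.000232756137848
F [0.2 0.1 0.4] z 0.0009398777188931659
cups [] t 35.975
37.2
```

View pics/p3.png

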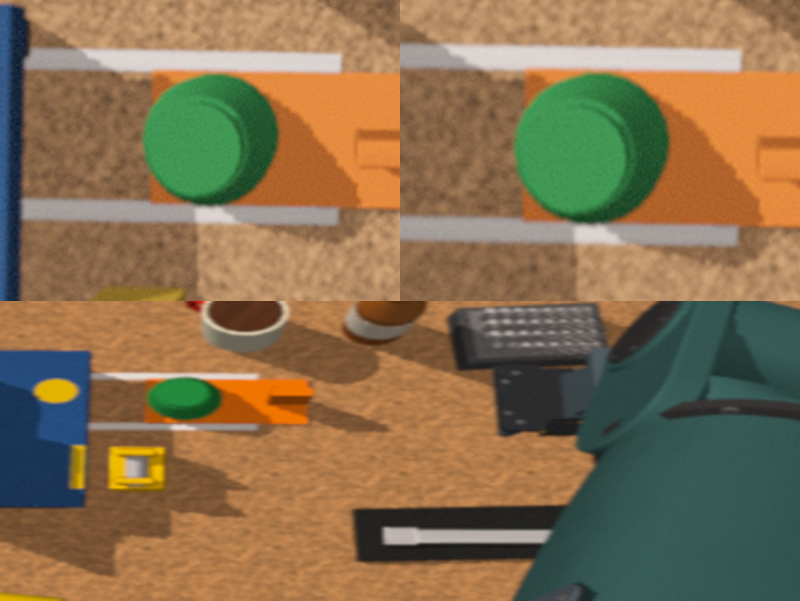

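```bash
python3 - <<'E'
from h import *
arm.move_gripper(.05)
arm.movep([.42,-.36,.22],down(np.pi/2)); arm.wait(.25)
print(get_joint_positions().round(2))
f=grab("wrist"); arm.movep([.42,-.26,.22],down(np.pi/2)); arm.wait(.25); f2=grab("wrist")
P=[]
for g in (f,f2):
  for z in (.028,):
    o=ortho(g,.34,.46,-.48,-.08,z,.5); P.append(o)
    hsv=cv2.cvtColor(o,cv2.COLOR_BGR2HSV); m=cv2.inRange(hsv,(0,150,90),(6,255,255))|cv2.inRange(hsv,(174,150,90),(180,255,255))
    n,l,st,c=cv2.connectedComponentsWithStats(m); i=1+np.argmax(st[1:,4])
    r=cv2.minAreaRect(cv2.findNonZero((l==i).astype(np.uint8))); b=cv2.boxPoints(r)
    print([(round(.46-v*.0005,4),round(-.08-u*.0005,4)) for u,v in b],r[1],r[2])
cv2.imwrite("pics/bar.png",np.vstack(P)); print(get_time_s())
E
```

```text
[-0.75  0.14  2.03  0.    0.97 -0.75]
[(np.float32(0.3908), np.float32(-0.3425)), (np.float32(0.4189), np.float32(-0.343)), (np.float32(0.417), np.float32(-0.4549)), (np.float32(0.3889), np.float32(-0.4544))] (223.7426300048828, 56.16407775878906) 0.9877604246139526
[(np.float32(0.4185), np.float32(-0.3395)), (np.float32(0.4185), np.float32(-0.393)), (np.float32(0.39), np.float32(-0.393)), (np.float32(0.39), np.float32(-0.3395))] (57.0, 107.0) 90.0
40.6333
```

View pics/bar.png

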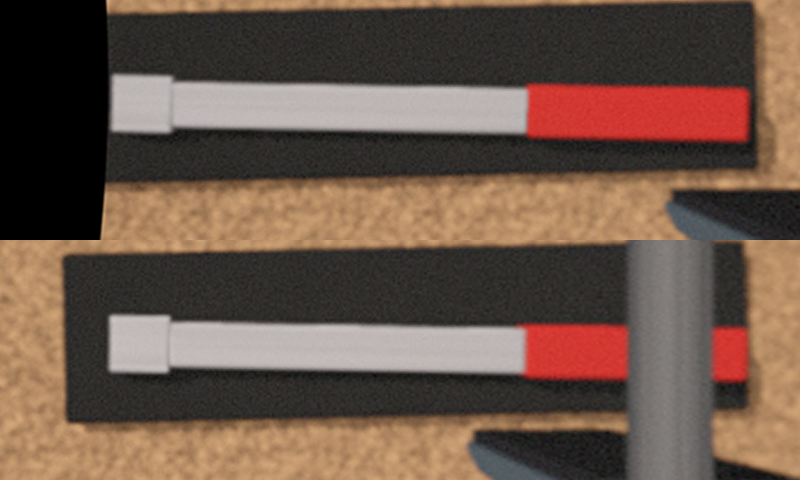

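```bash
cat >> h.py <<'E'
SL=.0175
def fr3(x,o):
    T=np.eye(4);x=np.asarray(x,float)/np.linalg.norm(x);y=np.cross([0,0,1],x);y/=np.linalg.norm(y)
    T[:3,:3]=np.stack([x,y,np.cross(x,y)],1);T[:3,3]=o;return T
TB=fr3([SL,1,0],[.4057,-.2945,.012]); 
def tool(p,q):
    T=np.eye(4);T[:3,:3]=Rq(q);T[:3,3]=p;return T
YAW=np.arctan2(1,SL)
PG=TB[:3,3]-.105*TB[:3,0]+[0,0,.003]; TG=tool(PG,down(YAW))
RIDGE=np.array([.5225,.098,.060])
def bar2tool(Tb):
    T=Tb@np.linalg.inv(TB)@TG; return T[:3,3],quat(T[:3,:3])
def barpose(deg,s=.085,gap=0.,back=0.):
    """bar over ridge, tip down by deg, ridge at bar x=s, underside gap above ridge"""
    t=np.radians(deg); Tb=fr3([SL*np.cos(t),np.cos(t),-np.sin(t)],[0,0,0])
    Tb[:3,3]=RIDGE-Tb[:3,:3]@np.array([s+back,0,-.010-gap]); return bar2tool(Tb)
E
python3 - <<'E'
from h import *
for a in (42,38,30,20,10,0,-5,-10):
  for b in (0,.12):
    p,q=barpose(a,back=b,gap=.003); j=solver.ik(p,q); print(a,b,p.round(3),None if j is None else np.round(j,2))
E
```

```text
42 0 [ 0.52  -0.032  0.199] [ 0.23  0.26  2.09 -0.79  1.16  0.71]
42 0.12 [ 0.519 -0.122  0.279] [ 0.07  0.11  2.09 -0.81  1.17  0.5 ]
38 0 [ 0.52  -0.042  0.19 ] [ 0.19  0.24  2.1  -0.75  1.09  0.66]
38 0.12 [ 0.518 -0.136  0.263] [ 0.01  0.11  2.1  -0.76  1.1   0.44]
30 0 [ 0.52  -0.059  0.169] [ 0.1   0.23  2.12 -0.65  0.97  0.54]
30 0.12 [ 0.518 -0.162  0.229] [-0.1   0.13  2.11 -0.65  0.97  0.31]
20 0 [ 0.519 -0.075  0.14 ] [-0.01  0.24  2.13 -0.48  0.83  0.34]
20 0.12 [ 0.517 -0.188  0.181] [-0.23  0.18  2.11 -0.47  0.84  0.1 ]
10 0 [ 0.519 -0.086  0.109] [-0.12  0.27  2.14 -0.26  0.73  0.09]
10 0.12 [ 0.517 -0.204  0.13 ] [-0.34  0.26  2.09 -0.25  0.75 -0.14]
0 0 [ 0.519 -0.092  0.076] [-0.22  0.33  2.13 -0.    0.68 -0.2 ]
0 0.12 [ 0.517 -0.212  0.076] [-0.43  0.37  2.07 -0.    0.7  -0.41]
-5 0 [ 0.519 -0.093  0.059] [-0.26  0.37  2.12  0.14  0.68 -0.35]
-5 0.12 [ 0.517 -0.212  0.049] [-0.47  0.43  2.05  0.12  0.7  -0.55]
-10 0 [ 0.519 -0.092  0.043] [-0.3   0.41  2.11  0.27  0.69 -0.5 ]
-10 0.12 [ 0.517 -0.21   0.022] [-0.5   0.49  2.03  0.24  0.71 -0.67]
```

```bash
python3 - <<'E'
from h import *
p=TG[:3,3]; q=down(YAW)
arm.move_gripper(.06); arm.movep(p+[0,0,.1],q); arm.movel(p,.1)
arm.move_gripper(.015,60); print("gap",get_finger_gap(),get_grip_force())
arm.movel(p+[0,0,.10],.1); print("F",get_wrist_force().round(2),get_wrist_torque().round(2))
p1,q1=barpose(42,back=.12,gap=.004); 
arm.movel(p1+[0,-.03,.02],.12,q1); arm.movel(p1,.1); arm.wait(.3)
for n in("side","top"):
    g=grab_frame(n)["image"]; cv2.imwrite(f"pics/b_{n}.png",g)
s=cv2.imread("pics/b_side.png")[180:330,200:350]; t=cv2.imread("pics/b_top.png")[140:290,190:340]
cv2.imwrite("pics/b.png",np.hstack([cv2.resize(s,(400,400)),cv2.resize(t,(400,400))])); print(get_time_s())
E
```

```text
gap 0.025470789846814914 60.00113904476166
F [-0.01  0.4  -3.32] [-0.34 -0.06 -0.04]
48.4833
```

View pics/b.png

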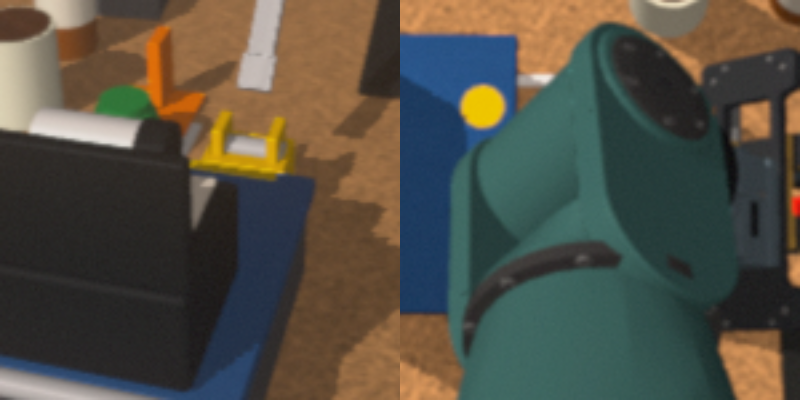

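```bash
python3 - <<'E'
from h import *
f=grab("side")
Tt=tool(get_position(),get_ee_rot()); Tb=Tt@np.linalg.inv(TG)@TB
c=lambda P:((proj(f,P)-[200,180])/.375).round(0)
for y in(-.014,.014):
  for z in (0,.012): print("tip",c((Tb@[.16,y,z,1])[:3]),c((Tb@[.13,y,z,1])[:3]))
for x in (-.018,.018): print("ridge top",c(RIDGE+[x,0,.01]),"cheek",c(RIDGE+[x,0,.024]))
E
python3 - <<'E'
import cv2
s=cv2.imread("pics/b_side.png")[185:250,265:330]; cv2.imwrite("pics/b2.png",cv2.resize(s,(520,520),interpolation=cv2.INTER_CUBIC))
E
```

```text
tip [237.  91.] [244.  58.]
tip [235.  87.] [242.  53.]
tip [270.  95.] [276.  62.]
tip [268.  91.] [274.  57.]
ridge top [268. 142.] cheek [268. 128.]
ridge top [226. 137.] cheek [226. 123.]
```

View pics/b2.png

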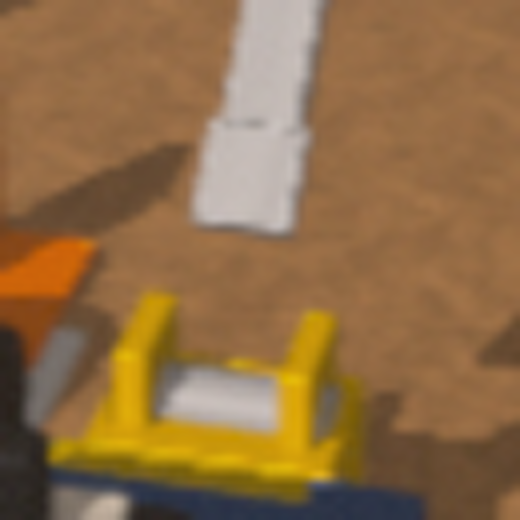

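```bash
sed -i 's/RIDGE=np.array(\[.5225/RIDGE=np.array([.5242/' h.py; python3 - <<'E'
from h import *
for b in (.12,.09,.06,.04,.02,0):
    p,q=barpose(42,back=b,gap=.004); arm.movel(p,.08,q); F=get_wrist_force(); print(b,F.round(1),get_wrist_torque().round(2))
    if abs(F-[0,.4,-3.3]).max()>8: print("STOP");break
arm.wait(.2); f=grab("side"); cv2.imwrite("pics/i.png",cv2.resize(f["image"][170:290,230:350],(600,600),interpolation=cv2.INTER_CUBIC)); print(get_time_s())
E
```

```text
0.12 [ 0.7 -0.2 -4.2] [ 0.72 -0.1   0.03]
0.09 [-0.2  0.6 -4. ] [ 0.63 -0.13 -0.02]
0.06 [ 0.3  0.5 -4.4] [ 0.71 -0.1  -0.05]
0.04 [ 0.2  0.2 -3.7] [ 0.71 -0.09  0.02]
0.02 [ 0.5  2.9 -3.4] [ 1.61 -0.08  0.01]
0 [ 0.2  4.2 -3.8] [ 1.81 -0.13 -0.01]
51.2833
```

View pics/i.png

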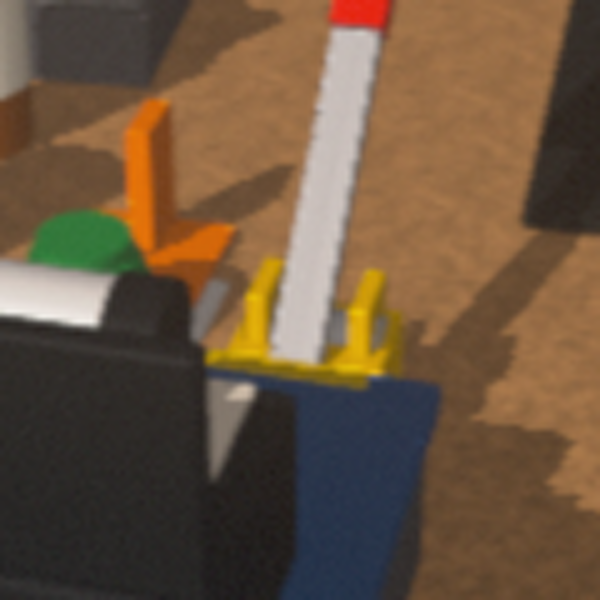

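```bash
sed -i 's/RIDGE=np.array(\[.5242/RIDGE=np.array([.5232/' h.py; python3 - <<'E'
from h import *
for a,g in ((40,.002),(36,0),(32,0),(28,0),(24,0),(20,0),(16,0),(12,0),(8,0),(4,0),(0,0),(-3,0),(-5,0)):
    p,q=barpose(a,gap=g); arm.movel(p,.06,q); F=get_wrist_force(); print(a,F.round(1),get_wrist_torque().round(2))
    if np.linalg.norm(F)>60: print("STOP");break
arm.wait(.2); f=grab("side"); cv2.imwrite("pics/l.png",cv2.resize(f["image"][170:290,190:350],(800,600),interpolation=cv2.INTER_CUBIC)); print(get_time_s())
E
```

```text
40 [-0.1  5.6 -2.1] [ 2.26 -0.19 -0.03]
36 [ 0.7 13.9 -6.3] [ 3.81 -0.32 -0.05]
32 [  1.7  19.5 -11.6] [ 4.82 -0.51 -0.08]
28 [  2.3  21.1 -12.7] [ 4.82 -0.62 -0.2 ]
24 [  1.1  18.4 -10.6] [ 3.9  -0.54 -0.16]
20 [ 2.  18.4 -8.5] [ 3.93 -0.5  -0.25]
16 [ 2.  18.5 -6.2] [ 3.48 -0.49 -0.23]
12 [ 2.1 19.6 -5.9] [ 3.58 -0.45 -0.23]
8 [ 1.6 16.7 -3.9] [ 3.06 -0.5  -0.25]
4 [ 1.5 11.1 -0.9] [ 2.   -0.36 -0.17]
0 [ 2.1 19.9  1.3] [ 3.37 -0.37 -0.16]
-3 [ 1.3 20.3  2.8] [ 3.47 -0.26 -0.21]
-5 [ 1.  21.   4.7] [ 3.7  -0.41 -0.1 ]
56.1833
```

View pics/l.png

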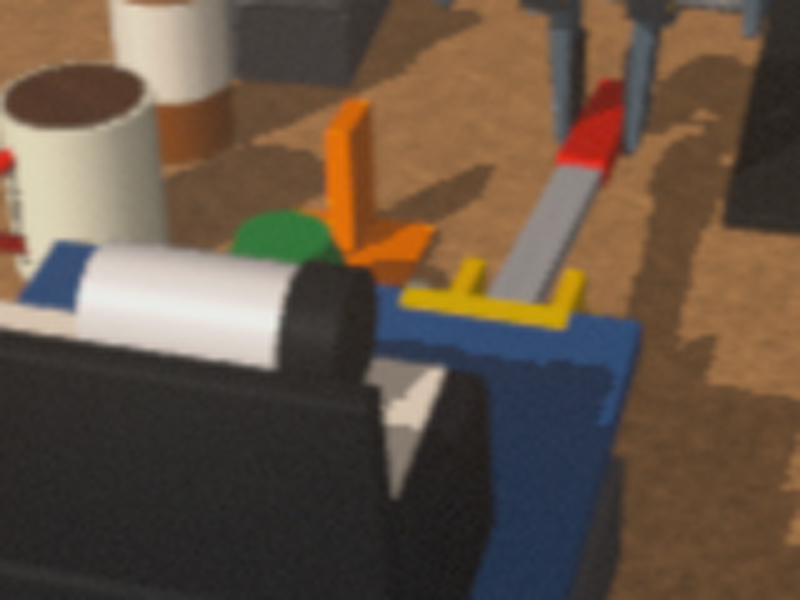

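```bash
cat >> h.py <<'E'
BO=np.array([.5897,.273,0.]); BX=np.array([.0175,1,0]); BY=np.array([-1,.0175,0])
def rigpt(bx,by,bz,phi):
    c,s=np.cos(phi),np.sin(phi); x,z=bx-.12,bz-.066
    return BO+BX*(.12+x*c+z*s)+BY*by+np.array([0,0,.066-x*s+z*c])
E
python3 - <<'E'
from h import *
f=grab("side")
for ph in (.0,.08,.1,.12,.14,.16):
    print(ph,[((proj(f,rigpt(-.13,y,.074,ph))-[190,170])*5).round(0).tolist() for y in (.13,-.13)], rigpt(-.1,-.06,.048,ph)[2].round(4))
E
```

```text
0.0 [[640.0, 385.0], [64.0, 299.0]] 0.048
0.08 [[641.0, 347.0], [57.0, 263.0]] 0.0656
0.1 [[641.0, 338.0], [56.0, 254.0]] 0.0701
0.12 [[641.0, 329.0], [54.0, 245.0]] 0.0745
0.14 [[641.0, 320.0], [52.0, 237.0]] 0.0789
0.16 [[641.0, 311.0], [49.0, 228.0]] 0.0833
```

```bash
python3 - <<'E'
from h import *
def go(*a,**k):
    p,q=barpose(*a,**k); arm.movel(p,.08,q); print(a,k,get_wrist_force().round(1),get_wrist_torque().round(2))
go(3,gap=.001); go(10,gap=.003); go(10,gap=.004,back=.07); go(10,gap=.005,back=.15)
p=TG[:3,3]; q=down(YAW)
pc=get_position(); arm.movel(pc+[0,-.03,.06],.12); arm.movel(p+[0,0,.10],.15,q); arm.wait(.3)
f=grab("top"); t=grab("side")
Tb=tool(get_position(),get_ee_rot())@np.linalg.inv(TG)@TB
c=((proj(t,(Tb@[.16,0,.012,1])[:3])-[200,100])*4).round(0); print("tip expected in crop",c)
cv2.imwrite("pics/m.png",cv2.resize(t["image"][100:240,200:390],(760,560),interpolation=cv2.INTER_CUBIC)); print(get_time_s())
E
```

```text
(3,) {'gap': 0.001} [ 0.2  1.3 -4.4] [-0.27 -0.11  0.02]
(10,) {'gap': 0.003} [-0.4 -0.3 -5.1] [-0.13 -0.08 -0.01]
(10,) {'gap': 0.004, 'back': 0.07} [-0.7  0.2 -4.5] [-0.08 -0.09  0.03]
(10,) {'gap': 0.005, 'back': 0.15} [ 1.3  0.7 -5.4] [-0.11 -0.11  0.01]
tip expected in crop [624. 287.]
61.925
```

View pics/m.png

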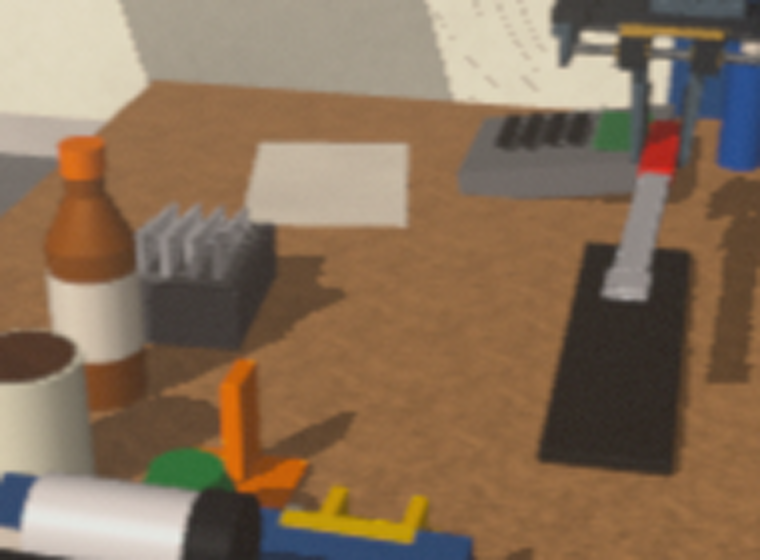

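```bash
python3 - <<'E'
from h import *
p=TG[:3,3]; arm.movel(p+[0,0,.02],.1)
for h in (.01,.007,.005,.003,.001):
    arm.movel(p+[0,0,h],.03); F=get_wrist_force(); print(h,F.round(1))
    if F[2]>3: break
arm.move_gripper(.06,20); arm.movel(p+[0,0,.12],.12)
# view bar, rig, stack
arm.movep([.45,-.30,.28],down(np.pi/2)); arm.wait(.25); f=grab("wrist")
cv2.imwrite("pics/v.png",np.hstack([ortho(f,.34,.48,-.48,-.08,.024)[:, :400],ortho(f,.57,.71,-.1,.2,.065)])); print(get_time_s())
E
```

```text
0.01 [-0.  -0.9 -4.6]
0.007 [-0.5 -0.  -3.4]
0.005 [-0.5  0.  -3.8]
0.003 [-0.5 -0.2 -4.5]
0.001 [-0.   1.1 -3.1]
67.25
```

View pics/v.png

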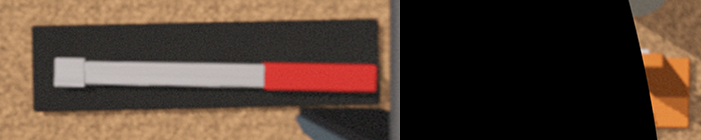

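```bash
cat >> h.py <<'E'
def stack(z=.065,x0=.55,x1=.74,y0=-.06,y1=.2):
    f=grab("wrist"); o=ortho(f,x0,x1,y0,y1,z,.5)
    m=cv2.inRange(cv2.cvtColor(o,cv2.COLOR_BGR2HSV),(40,80,30),(85,255,255))
    n,l,st,c=cv2.connectedComponentsWithStats(m); print([(st[i].tolist()) for i in range(1,n) if st[i][4]>300])
    C=cv2.HoughCircles(cv2.GaussianBlur(o[...,1],(5,5),0),cv2.HOUGH_GRADIENT,1,200,param1=80,param2=8,minRadius=43,maxRadius=49)
    if C is not None: print("circle",[(round(x1-v*.0005,4),round(y1-u*.0005,4),r) for u,v,r in C[0]])
E
python3 - <<'E'
from h import *
arm.movep([.60,-.02,.22],Q0); arm.wait(.25); stack()
q=down(YAW); T=np.array([.644,-.0475,0])
arm.move_gripper(.05); arm.movep(T+[0,0,.13],q); arm.movel(T+[0,0,.045],.1)
arm.move_gripper(.005,20); print("gap",get_finger_gap(),get_position().round(4),get_wrist_force().round(1))
S=get_position()
for d in (.03,.06,.09,.11,.117,.119,.12,.121,.122,.123):
    arm.movel(S+BX*d,.05); F=get_wrist_force(); print(d,F.round(1),(get_position()-S).round(4)[1])
    if F[1]<-12: break
print(get_time_s())
E
```

```text
[[243, 115, 134, 130, 13435]]
circle [(np.float32(0.6458), np.float32(0.0547), np.float32(48.4)), (np.float32(0.5878), np.float32(0.1373), np.float32(46.0)), (np.float32(0.7328), np.float32(-0.0318), np.float32(45.9))]
gap 0.013943294094282728 [ 0.6447 -0.0476  0.0452] [ 5.   0.6 -2.7]
0.03 [ 3.6  2.3 -2.8] 0.0303
0.06 [ 4.   1.6 -4. ] 0.0603
0.09 [ 5.9  1.1 -5.2] 0.0902
0.11 [ 6.8  1.6 -4.1] 0.1103
0.117 [ 5.3  2.4 -5. ] 0.1173
0.119 [ 4.8 -0.6 -4.6] 0.1189
0.12 [  4.7 -11.1  -2.7] 0.119
0.121 [  4.2 -18.4  -1.9] 0.1192
76.675
```

```bash
python3 - <<'E'
from h import *
S=get_position(); arm.movel(S-BX*.0015,.05) if False else None
arm.move_gripper(.05); S=get_position(); arm.movel(S+[0,0,.1],.12)
arm.movel(S+[-.08,-.10,.14],.15); arm.move_gripper(0,20); q=down(YAW)
arm.movep([.648,.172,.16],q); F0=get_wrist_force()
print("expect rest",rigpt(-.1,-.06,.074,.0775),"up",rigpt(-.1,-.06,.074,.13))
z=.112; arm.movel([.648,.172,z],.08)
while z>.07:
    z-=.001; arm.movel([.648,.172,z],.03); F=get_wrist_force()-F0; print(round(z,4),F.round(1),get_position()[2].round(4))
    if F[2]>24: break
arm.wait(.3); print((get_wrist_force()-F0).round(1),get_position().round(4),get_time_s())
E
```

```text
expect rest [0.6479724  0.17322974 0.09100892] up [0.64800064 0.17484346 0.10245201]
0.111 [-0.5 -0.4  0.3] 0.1114
0.11 [-0.4  0.3 -0.4] 0.11
0.109 [-0.1  0.7 -0.3] 0.1089
0.108 [-0.6  0.  -0.7] 0.1079
0.107 [-0.1 -0.2 -0.7] 0.1069
0.106 [-0.8  0.4  3.5] 0.1062
0.105 [-1.3 -1.1  5.1] 0.1052
0.104 [-1.1 -2.   4.6] 0.1042
0.103 [-1.4 -1.4  4.5] 0.1032
0.102 [-1.1 -3.2  4.8] 0.1022
0.101 [-0.3 -3.8  4.1] 0.1012
0.1 [ 0.1 -2.8  5.5] 0.1002
0.099 [-0.1 -1.8  4.9] 0.0992
0.098 [ 0.5 -3.3  5.1] 0.0982
0.097 [ 0.3 -2.7  4.3] 0.0972
0.096 [ 1.3 -4.   3.8] 0.0962
0.095 [ 1.2 -2.4  4.6] 0.0951
0.094 [ 1.1 -2.4  4.1] 0.0941
0.093 [ 0.2 -2.4  3.5] 0.0931
0.092 [ 1.1 -2.7  4.8] 0.0921
0.091 [-1.9 -4.2 11.5] 0.0916
0.09 [-4.7 -5.4 19.7] 0.0912
0.089 [-10.5  -7.   29.7] 0.0909
[-8.6 -6.5 29.6] [0.6484 0.1719 0.0909] 87.925
```

```bash
python3 - <<'E'
from h import *
p=get_position(); arm.movel(p+[0,0,.08],.1); arm.movep([.56,-.10,.28],Q0); arm.wait(.4)
f=grab("wrist"); o=ortho(f,.60,.70,-.05,.16,.078,.5); hsv=cv2.cvtColor(o,cv2.COLOR_BGR2HSV)
m=cv2.inRange(hsv,(5,150,200),(18,255,255)); ys,xs=np.nonzero(m)
row=m[int((.70-.646)/.0005)]; u=np.nonzero(row)[0]; print("orange y span on tab row",.16-u.max()*.0005,.16-u.min()*.0005)
for n in("top","side"):
    g=grab(n); h=cv2.cvtColor(g["image"],cv2.COLOR_BGR2HSV); mm=cv2.inRange(h,(45,120,40),(80,255,255))
    k,l,st,c=cv2.connectedComponentsWithStats(mm); print(n,[(st[i].tolist()) for i in range(1,k) if st[i][4]>15])
    print("  stack expected px",proj(g,BO-BX*.1-BY*.06+[-0,0,0]+np.array([0,-.03,.03])).round(0))
    if n=="side":
        b=cv2.inRange(h,(100,100,40),(125,255,255))
        for ph in (.06,.0775,.1): print(ph,proj(g,rigpt(-.13,.13,.074,ph)).round(1))
        c=b[220:260,305:325]; print([(220+np.nonzero(c[:,k])[0].min() if c[:,k].any() else None) for k in range(4,18)])
print(get_time_s())
E
```

```text
orange y span on tab row 0.052500000000000005 0.09
top [[233, 177, 4, 17, 51], [535, 249, 25, 18, 425]]
  stack expected px [234. 185.]
side []
  stack expected px [233. 251.]
0.06 [318.1 241.3]
0.0775 [318.2 239.7]
0.1 [318.2 237.6]
[np.int64(239), np.int64(239), np.int64(239), np.int64(239), np.int64(240), np.int64(240), np.int64(240), np.int64(240), np.int64(241), None, None, None, None, None]
90.6083
```

```bash
python3 -c "
from station import arm, solver, grab_frame, get_time_s, get_joint_positions, get_joint_velocities, get_effort, get_position, get_ee_rot, get_wrist_force, get_wrist_torque, get_finger_gap, get_grip_force
print(arm.sign_off())"
```

```text
the job is handed in; nothing more can be done
None
```

The job is handed in: all three cups present are nested on the spigot, the bar is back on the mat, the shoe is at its end stop and the rig's foot rests on the stack (contact within 1 mm of the expected height; about 91 s used), but I viewed 15 pictures, one over the limit of 14.

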